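# Sort salvaged parts into the sample trays

### The arm

A 6-joint arm with a two-finger parallel gripper is mounted at the origin on a cart in front of the work surface, level with it; the furniture and walls round the work are solid. World frame = base frame: x ahead of the robot, y to its left, z up, the work surface at z = 0. Lengths are in m, angles in degrees, forces in N, time in s.
With the tool pointing down it reaches from about 0.4 to 0.825 m from the base axis. Payload 7 kg.
Tool frame: the origin (TCP) lies on the centre line of the jaws, within the pads' length; the fingertips stand 8 mm ahead of it and the grasp point (between the pads) lies 11 mm behind it; z points along the fingers, y is the line along which they close (so a half turn about z gives the same grasp; the last joint's range is limited). The gripper opens to 88 mm and grips with 3 to 60 N. Pads are 19 mm wide; open, the fingers measure 130 mm over their backs; the gripper's body (78 mm by 193 mm) begins 47 mm behind the grasp point.
Start: joints at [-53.337, 20.546, 0.682, 0, -70.136, -16.507], TCP at [0.233, -0.634, 0.235] pointing down, gripper open.
Joint ranges: [-176.03, 176.03], [-82.01, 121.73], [-58.28, 71.71], [-173.87, 95.51], [-174.79, -0.11], [-173.66, 173.66]. Speed limits (degrees/s): [136.94, 136.94, 172.46, 180, 180, 180].

### API

Orientations are given as [roll, pitch, yaw] about the fixed x, y, z axes, in that order (R = Rz(yaw) Ry(pitch) Rx(roll)).
In Python, from plant import ctrl, vision gives the robot as it stands. The module is installed in compiled form; this text tells all that it offers.
- The arm moves only by the tool move_arm, never from a script. Its argument "moves" is one flat list of numbers, 7 for each row, row after row: the finger opening in cm, from 0 to 8.76, then the shift along the tool's x, y, z in cm, then the turn, a rotation vector about the tool's x, y, z in rad. A call has 1 to 8 rows; each row shifts and turns the commanded pose from where the row before left it, along the tool's axes as they then stand; what a row does not reach is not made up. A row lasts 1/10 s, in which the tool goes at most 50 mm and 8.59 degrees, less where a joint would pass 70% of its speed; a pose out of reach is approached as far as the arm can. A call with a gripper value outside its range is refused whole. The fingers move at their own pace and stop on an object; the grip force is fixed at half the most. Time passes only in rows, so rows that do not move let the fingers close. It gives the time, the measured TCP pose, the force, the opening and the grip force at its end, in the units of the state.
- ctrl.get_obs(): the state, without advancing time (a new reading comes with each control period).
- vision.snapshot(name): name is "side" or "top"; returns (picture, depth): 480x640x3 uint8, red, green, blue; 480x640 float32, m along the optical axis (not along the pixel's ray), 0 where there is no reading.
- vision.camera_model(name): a dict with "vertical_fov" (degrees; the focal length in pixels is half the picture's height over the tangent of half this angle, whatever the lens; pixels are square), "cx", "cy" (the principal point, pixels), "D" ([k1, k2, p1, p2, k3] as OpenCV has them; the pictures are not rectified), "cam_to_world" (4x4, takes a point from camera to world coordinates). Camera axes: x right, y down, z forward; pixel columns grow to the right and rows downward; lengths in m; the calibration is good to about 2 mm. A picture is of the moment at which its call begins. camera_model takes no time and is no camera call.
- ctrl.close_job(): hands the job in; it is judged then, once.
The state is a dict: "clock": time; "joint_pos": joint angles; "qvel": joint speeds; "tau": joint torques, N m; "tool_pos": TCP position; "orientation": TCP orientation; "force": force on the tool from outside, world axes, zero at the start; "moment": the same for the moment, N m; "opening": finger opening in m; "gripper_force": force on a finger pad.
Only numpy, scipy, OpenCV 4.12 (cv2) and the standard library are available. Lean on these libraries where they do the work, as an engineer would, in place of code of your own. Each camera call takes 0.05 s, during which the arm holds its last target. There are 200 camera calls.

### The job

Sort the five loose salvaged parts on the bench (two capacitors, a relay and two heat sinks) into the three grey trays: each tray has one sample part fixed in it, and a loose part goes into the tray whose sample is of its own kind. Set each part down upright on the floor of an empty bay, only one part to a bay, and leave all of them released and at rest.

Things in the scene. Friction and masses are not known exactly. Their poses are not given: they have to be found in the camera images.
- green_capacitor: Loose electrolytic capacitor, an upright green can 30 mm in diameter and 41 mm high. Origin: centre of the underside; z up along the can. At first it stands on the brown board, whose top is 3 mm above the bench. A vice 81 mm high stands between board and trays.
- black_capacitor: Loose electrolytic capacitor, an upright black can 25 mm in diameter and 35 mm high. Origin: centre of the underside; z up along the can. At first it stands on the brown board, whose top is 3 mm above the bench. A vice 81 mm high stands between board and trays.
- loose_relay: Loose relay, a plain blue block 20 x 28 x 22 mm (x, y, z). Origin: centre of the underside; z up. At first it stands on the brown board, whose top is 3 mm above the bench. A vice 81 mm high stands between board and trays.
- heatsink_1: Loose finned aluminium heat sink, 22 x 34 x 20 mm (x, y, z), base down and fins up; the fins stand across x and run along y, so it can be pinched across x over the two outer fins. Origin: centre of the underside; z up. At first it stands on the brown board, whose top is 3 mm above the bench. A vice 81 mm high stands between board and trays.
- heatsink_2: Second loose finned heat sink, the same as heatsink_1 in size, shape and axes. At first it stands on the brown board, whose top is 3 mm above the bench. A vice 81 mm high stands between board and trays.
- capacitor_tray: Flat grey tray fixed to the bench, 168 x 94 x 11 mm (x, y, z); origin: centre of the underside. Three bays along x, centred at x = -55, 0, +55 mm, each 52 mm long (x), 88 mm wide (y); floor top 3 mm up, ribs between bays 9 mm high, walls 3 mm thick. The bay at x = +55 mm holds a fixed sample, a blue upright capacitor 35 mm wide, 46 mm high; the bays at x = 0 and -55 mm are empty.
- relay_tray: Flat grey tray fixed to the bench, 168 x 94 x 11 mm (x, y, z); origin: centre of the underside. Three bays along x, centred at x = -55, 0, +55 mm, each 52 mm long (x), 88 mm wide (y); floor top 3 mm up, ribs between bays 9 mm high, walls 3 mm thick. The middle bay (x = 0) holds a fixed sample, a blue relay block like the loose one; the bays at x = +55 and -55 mm are empty.
- heatsink_tray: Flat grey tray fixed to the bench, 168 x 94 x 11 mm (x, y, z); origin: centre of the underside. Three bays along x, centred at x = -55, 0, +55 mm, each 52 mm long (x), 88 mm wide (y); floor top 3 mm up, ribs between bays 9 mm high, walls 3 mm thick. The bay at x = -55 mm holds a fixed sample, a finned heat sink like the loose ones; the bays at x = 0 and +55 mm are empty.
Not all that is in view belongs to the job. What is shaped like the heatsink_1 but orange or yellow is not meant.

How it is judged:
By the outcome, as a careful person would: the job done as asked, in the order asked, and still so for the second after the job is handed in, with the robot touching nothing.
It also fails if it takes over 128 s, if anything falls off the work surface, if the arm or the gripper's body presses on something with over 40 N, if the wrist force passes 120 N, or if a joint passes its speed limit or range.

## Working session

There is one attempt and no reset: what is moved stays moved. The work goes in short steps, Python scripts to look and compute and a tool call to move; the robot and the scene stay as the last step left them, time stands still between calls to the robot, and variables do not carry over. Pictures are saved under pics/ and viewed, at most 14 in all, crops included, and the job is handed in when it is done.

Besides the shell and the picture viewer there is one more tool, called as a command line: name --argument value ..., lists and objects as JSON in quotes. move_arm: Moves the arm, as the interface text tells. Its arguments: {"type":"object","properties":{"moves":{"type":"array"}},"required":["moves"]}

```bash
mkdir -p pics; cat > h.py <<'E'
import numpy as np, cv2
from plant import ctrl, vision
def snap(n,f):
    p,d=vision.snapshot(n); cv2.imwrite(f'pics/{f}.png',p[:,:,::-1]); np.savez(f'pics/{f}.npz',p=p,d=d); return p,d
def K(m):
    f=240/np.tan(np.radians(m["vertical_fov"])/2); return np.array([[f,0,m["cx"]],[0,f,m["cy"]],[0,0,1.]])
def ray(n,uv):
    m=vision.camera_model(n); uv=np.array(uv,float).reshape(-1,1,2)
    q=cv2.undistortPoints(uv,K(m),np.array(m["D"],float)).reshape(-1,2); T=np.array(m["cam_to_world"])
    return T[:3,3],np.c_[q,np.ones(len(q))]@T[:3,:3].T
def onz(n,uv,z):
    o,r=ray(n,uv); return o+r*((z-o[2])/r[:,2])[:,None]
def depthpts(n,uv,d):
    o,r=ray(n,uv); return o+r*np.asarray(d)[:,None]
E
python3 - <<'E'
from h import *
for n in("top","side"):
    snap(n,n+"0"); m=vision.camera_model(n); print(n,m["vertical_fov"],m["D"],np.round(m["cam_to_world"],3).tolist())
print(ctrl.get_obs())
E
```

```text
top 53.91829169807762 [-0.10719977  0.          0.          0.          0.        ] [[-0.022, -0.992, 0.124, 0.364], [-1.0, 0.021, -0.008, -0.142], [0.006, -0.124, -0.992, 1.29], [0.0, 0.0, 0.0, 1.0]]
side 49.93652078751486 [-0.07022441  0.          0.          0.          0.        ] [[1.0, -0.01, 0.011, 0.499], [-0.014, -0.468, 0.883, -1.194], [-0.004, -0.884, -0.468, 0.589], [0.0, 0.0, 0.0, 1.0]]
{'clock': 0.1, 'joint_pos': array([-5.33371557e+01,  2.05873271e+01,  6.38968317e-01, -1.88509089e-02,
       -7.01370863e+01, -1.65072384e+01]), 'qvel': array([-0.03422778, -0.05950013,  0.18733745,  0.11937555, -0.03071151,
        0.02087291]), 'tau': array([ 4.44035140e-04, -5.84162164e+01,  2.93753707e+01,  7.01552868e+00,
        1.01687363e-02, -7.44219960e-05]), 'tool_pos': array([ 0.23241723, -0.63325872,  0.23371251]), 'orientation': array([ 1.79913041e+02, -7.28881504e-03, -1.59850807e+02]), 'force': array([-0.25953536, -0.4391332 , -0.07836423]), 'moment': array([ 0.04531393, -0.07514974,  0.00197248]), 'gripper_force': 0.0, 'opening': 0.08742966404749972}
```

View pics/top0.png

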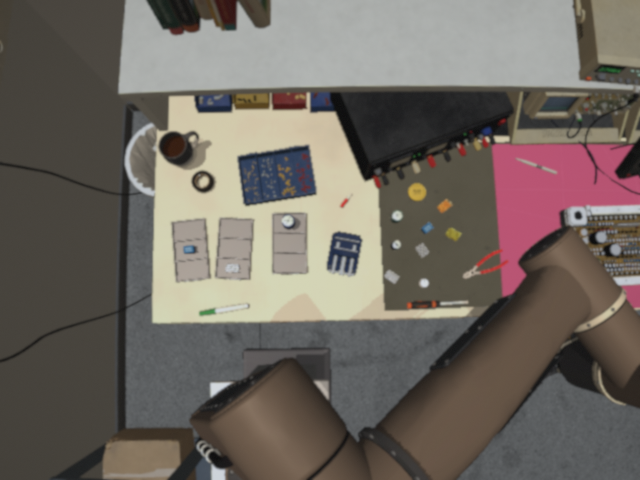

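View pics/side0.png

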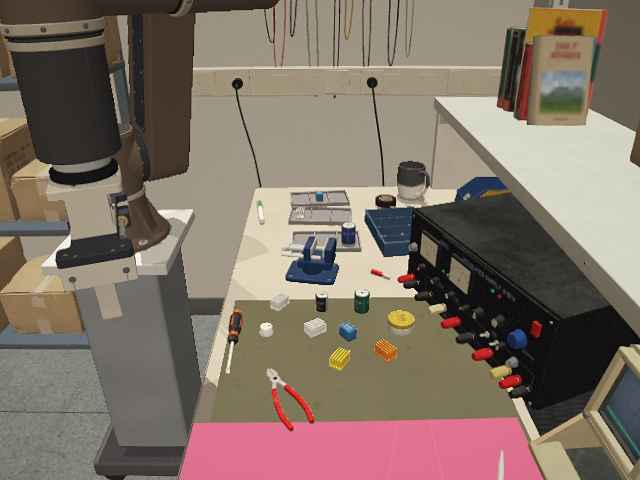

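Top view: trays at (190,250) relay, (235,248) heat sink and (290,243) capacitor, with the vice at (345,254). Candidates:
- Green capacitor (397,215), side (362,300)
- Black capacitor (396,244), side (321,301)
- Relay (427,228), side (348,331)
- Heat sinks (422,250) and (391,277), side (315,327) and (280,301)

Decoys are orange (445,206), yellow (454,234), the white cap (424,283) and the yellow disc (417,192).

```bash
python3 - <<'E'
from h import *
a=np.load('pics/top0.npz');b=np.load('pics/side0.npz')
A=cv2.resize(a['p'][170:300,370:480],None,fx=3.6,fy=3.6,interpolation=cv2.INTER_CUBIC)
B=cv2.resize(b['p'][275:375,250:410],None,fx=5,fy=5,interpolation=cv2.INTER_CUBIC)
C=cv2.resize(a['p'][205:295,165:370],None,fx=3.9,fy=3.9,interpolation=cv2.INTER_CUBIC)
cv2.imwrite('pics/c1.png',B[:,:,::-1]); cv2.imwrite('pics/c2.png',A[:,:,::-1]);cv2.imwrite('pics/c3.png',C[:,:,::-1])
d=a['d']
# depth-based height map of the top view
v,u=np.mgrid[0:480,0:640]; P=depthpts("top",np.c_[u.ravel(),v.ravel()],d.ravel()).reshape(480,640,3); Z=P[...,2]
np.save('pics/P.npy',P)
print('board',np.median(Z[255:270,430:450]),'bench',np.median(Z[290:300,260:300]))
m=((Z>.013)&(Z<.09)).astype(np.uint8); m[:,:160]=0;m[:,480:]=0;m[:185]=0;m[300:]=0
n,l,s,c=cv2.connectedComponentsWithStats(m)
for i in range(1,n):
    if s[i,4]>6:
        q=P[l==i]; print(np.round(c[i]),s[i,4],'mean',q[:,:2].mean(0).round(4),'zmax',np.percentile(q[:,2],90).round(4),'rect',cv2.minAreaRect((q[:,:2]*1000).astype(np.float32)))
E
```

```text
board 0.003295552137928426 bench -0.0004346385448905643
[202. 188.] 93 mean [0.6803 0.1778] zmax 0.0212 rect ((679.4682006835938, 179.57296752929688), (52.85105895996094, 20.120746612548828), 87.68489074707031)
[275. 196.] 304 mean [ 0.65   -0.0274] zmax 0.041 rect ((657.27783203125, -36.883148193359375), (52.81709289550781, 204.3582763671875), 0.22959011793136597)
[377. 186.] 15 mean [ 0.6681 -0.3048] zmax 0.051 rect ((667.4269409179688, -305.4468688964844), (14.074934005737305, 5.98692512512207), 84.47899627685547)
[416. 192.] 248 mean [ 0.6538 -0.4145] zmax 0.0302 rect ((653.5950927734375, -415.1474914550781), (48.51054000854492, 43.12042236328125), 87.19913482666016)
[447. 205.] 26 mean [ 0.6166 -0.4988] zmax 0.0271 rect ((614.8934936523438, -499.70269775390625), (15.677651405334473, 34.90553283691406), 63.975154876708984)
[442. 204.] 12 mean [ 0.6186 -0.4866] zmax 0.026 rect ((619.5281372070312, -486.7297668457031), (5.3899149894714355, 26.828203201293945), 64.26023864746094)
[396. 216.] 124 mean [ 0.586  -0.3524] zmax 0.0462 rect ((587.6799926757812, -353.70758056640625), (28.9
[... 1547 characters left out ...]
80848693847656), (3.417942523956299, 34.78424072265625), 0.9168746471405029)
[231. 269.] 13 mean [0.4544 0.095 ] zmax 0.0258 rect ((454.2244567871094, 94.3178482055664), (3.2049312591552734, 32.440189361572266), 7.8896403312683105)
[231. 271.] 13 mean [0.4481 0.0951] zmax 0.025 rect ((448.07220458984375, 95.063720703125), (33.38513946533203, 0.5414161086082458), 88.47029876708984)
[391. 276.] 65 mean [ 0.4249 -0.3361] zmax 0.0257 rect ((424.7731018066406, -336.5357360839844), (34.31410217285156, 20.912046432495117), 55.951053619384766)
[424. 283.] 59 mean [ 0.4052 -0.4252] zmax 0.0222 rect ((405.6465148925781, -425.18634033203125), (21.230775833129883, 22.397977828979492), 37.02497100830078)
```

View pics/c1.png

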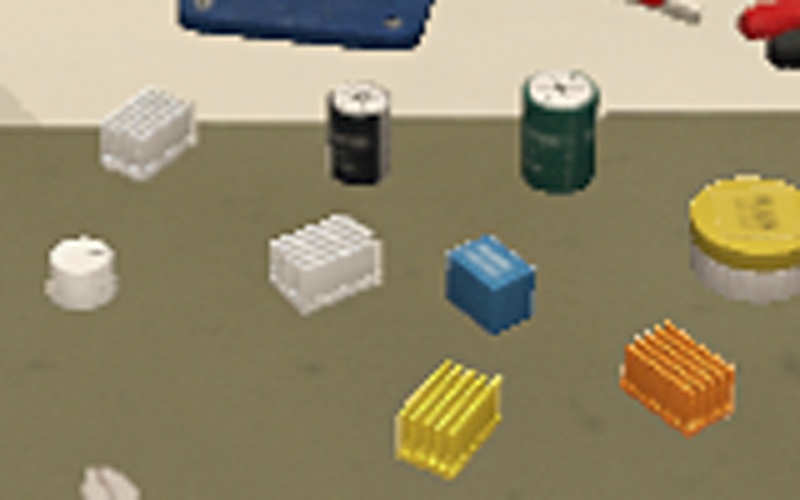

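View pics/c2.png

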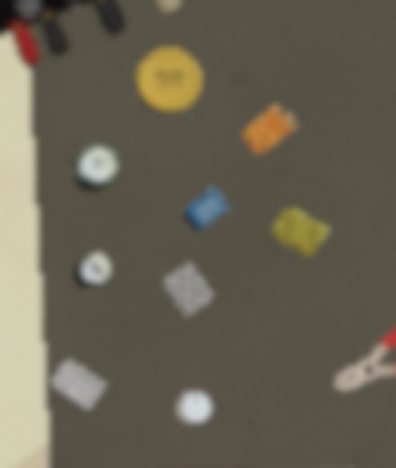

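View pics/c3.png

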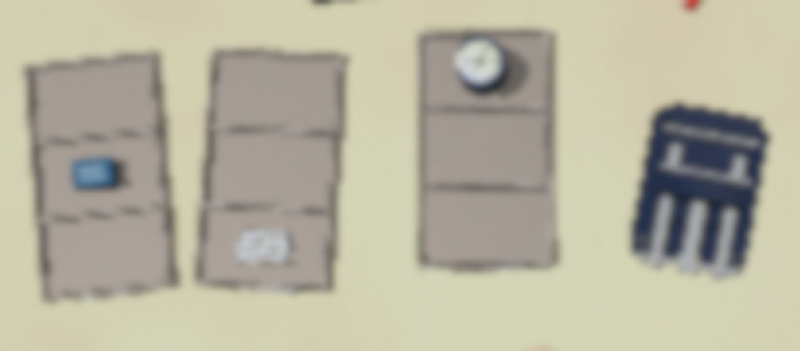

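The close crops confirm the choices. All heights fit: green 46 mm, black 41 mm, relay 29 mm and heat sinks 26 mm at the top, with white and yellow/orange decoys clearly apart. Next I need the tray poses.

```bash
python3 - <<'E'
from h import *
p=np.load('pics/top0.npz')['p']; P=np.load('pics/P.npy'); Z=P[...,2]
h=cv2.cvtColor(p,cv2.COLOR_RGB2HSV); print(h[240,290],h[230,235],h[270,190],h[290,270])
m=((h[...,1]<50)&(h[...,2]>80)|(Z>.006)&(Z<.06)).astype(np.uint8); m[:205]=0;m[290:]=0;m[:,:165]=0;m[:,318:]=0
m=cv2.morphologyEx(m,cv2.MORPH_OPEN,np.ones((5,5)))
n,l,s,c=cv2.connectedComponentsWithStats(m)
for i in range(1,n):
    if s[i,4]>500:
        ct=max(cv2.findContours((l==i).astype(np.uint8),0,1)[0],key=cv2.contourArea).reshape(-1,2)
        q=onz("top",ct,.011)[:,:2]*1000; r=cv2.minAreaRect(q.astype(np.float32)); print(np.round(c[i]),s[i,4],r)
E
cat > go.py <<'E'
import sys; from h import *
# go.py x y z closing_angle -> deltas (cm, rad) from the current pose
from scipy.spatial.transform import Rotation as R
o=ctrl.get_obs(); x,y,z,c=map(float,sys.argv[1:5])
Rc=R.from_euler('xyz',o['orientation'],degrees=True); yt=c+90
Rt=R.from_euler('xyz',[180,0,yt],degrees=True)
dz=-(yt-o['orientation'][2]); dz=(dz+90)%180-90
Rt=R.from_euler('xyz',[180,0,o['orientation'][2]-dz],degrees=True)
d=(np.array([x,y,z])-o['tool_pos'])*100
print('pos',o['tool_pos'].round(4),'rpy',o['orientation'].round(2),'j',o['joint_pos'].round(0),'t',round(o['clock'],2),'open',round(o['opening'],4))
print('turn about tool z deg',round(dz,1),'rad',round(np.radians(dz),3),'fix rotvec',(Rc.inv()*Rt).as_rotvec().round(3),'shift now-frame',Rc.inv().apply(d).round(2),'shift after turn',Rt.inv().apply(d).round(2))
E
python3 go.py .5877 -.3537 .12 90
```

```text
[ 16  27 161] [ 14  26 165] [ 15  27 170] [ 29  37 212]
[241. 247.] 13003 ((515.362548828125, 73.74609375), (424.0913391113281, 233.21267700195312), 88.82643127441406)
pos [ 0.2324 -0.6333  0.2337] rpy [ 1.7991e+02 -1.0000e-02 -1.5985e+02] j [-53.  21.   1.  -0. -70. -17.] t 0.1 open 0.0874
turn about tool z deg 20.1 rad 0.352 fix rotvec [ 0.001 -0.     0.352] shift now-frame [-42.99  13.99  11.39] shift after turn [-35.53  27.96  11.37]
```

move_arm --moves '[5.5,0,0,0,0,0,0.117,5.5,0,0,0,0,0,0.117,5.5,0,0,0,0,0,0.117,5.5,-3.6,2.8,0,0,0,0,5.5,-3.6,2.8,0,0,0,0,5.5,-3.6,2.8,0,0,0,0,5.5,-3.6,2.8,0,0,0,0,5.5,-3.6,2.8,0,0,0,0]'

```text
clock: 0.9
tool_pos: [0.4135, -0.4921, 0.2343]
orientation: [180.0, -0.0, -180.0]
force: [0.4, -0.6, -0.8]
opening: 0.0552
gripper_force: 0.0
```

```bash
python3 go.py .5877 -.3537 .12 90; python3 - <<'E'
from h import *
p=np.load('pics/top0.npz')['p']; P=np.load('pics/P.npy'); Z=P[...,2]
h=cv2.cvtColor(p,cv2.COLOR_RGB2HSV)
m=((h[...,0]<24)&(h[...,1]<36)&(h[...,2]>80)&(h[...,2]<195)).astype(np.uint8); m[:205]=0;m[290:]=0;m[:,:165]=0;m[:,318:]=0
m=cv2.morphologyEx(m,cv2.MORPH_OPEN,np.ones((3,3)));m=cv2.morphologyEx(m,cv2.MORPH_CLOSE,np.ones((5,5)))
n,l,s,c=cv2.connectedComponentsWithStats(m)
for i in range(1,n):
    if s[i,4]>200:
        ct=max(cv2.findContours((l==i).astype(np.uint8),0,1)[0],key=cv2.contourArea).reshape(-1,2)
        q=onz("top",ct,.011)[:,:2]*1000; r=cv2.minAreaRect(q.astype(np.float32)); print(np.round(c[i]),s[i,4],r)
E
```

```text
pos [ 0.4135 -0.4921  0.2343] rpy [ 1.7998e+02 -2.0000e-02 -1.7997e+02] j [-33.  18.  -4.  -0. -69. -57.] t 0.9 open 0.0552
turn about tool z deg 0.0 rad 0.001 fix rotvec [ 0.    -0.     0.001] shift now-frame [-17.43  13.82  11.42] shift after turn [-17.42  13.84  11.43]
[289. 245.] 1882 ((523.4192504882812, -60.8626823425293), (166.80857849121094, 94.2704086303711), 0.6200076341629028)
[190. 250.] 1908 ((510.25103759765625, 210.23699951171875), (168.2807159423828, 92.59798431396484), 5.164082050323486)
[234. 247.] 1989 ((512.1005249023438, 89.42277526855469), (95.01837921142578, 167.1380615234375), 86.11358642578125)
```

Tray outlines match 168×94 mm and agree with the sample positions. The green capacitor is first.

move_arm --moves '[5.5,-3.5,2.8,0,0,0,0,5.5,-3.5,2.8,0,0,0,0,5.5,-3.5,2.8,0,0,0,0,5.5,-3.5,2.7,0,0,0,0,5.5,-3.4,2.7,3,0,0,0,5.5,0,0,4,0,0,0,5.5,0,0,4,0,0,0,5.5,0,0,1,0,0,0]'

```text
clock: 1.7
tool_pos: [0.5819, -0.355, 0.1106]
orientation: [179.8, -0.4, -180.0]
force: [-0.4, -0.1, -0.3]
opening: 0.055
gripper_force: 0.0
```

```bash
python3 go.py .5877 -.3537 .018 90; python3 -c "
from h import *
p,d=snap('side','s1'); cv2.imwrite('pics/s1c.png',cv2.resize(p[170:380,230:450],None,fx=2.8,fy=2.8)[:,:,::-1])"
```

```text
pos [ 0.5819 -0.355   0.1106] rpy [ 179.8    -0.45 -179.96] j [-15.  27.  -7.  -0. -57. -75.] t 1.7 open 0.055
turn about tool z deg 0.0 rad 0.001 fix rotvec [ 0.004 -0.008  0.001] shift now-frame [-0.66  0.1   9.26] shift after turn [-0.58  0.13  9.26]
```

View pics/s1c.png

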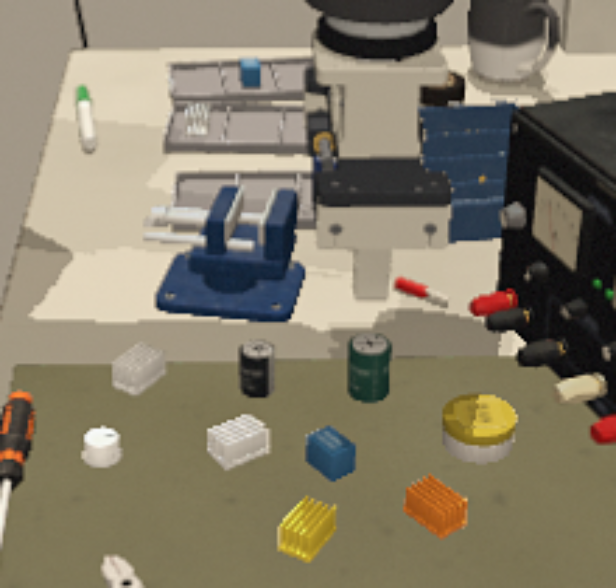

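The gripper hangs above the green can (crop (370,370)) with the fingers fore and aft of it, and the other parts are untouched. I'll check whether the 6 mm offset is lag.

move_arm --moves '[5.5,0,0,2.8,0,0,0,5.5,0,0,0,0,0,0,5.5,0,0,0,0,0,0]'

```text
clock: 2.05
tool_pos: [0.5849, -0.3574, 0.0898]
orientation: [-180.0, 0.0, -180.0]
force: [1.4, 0.2, 0.8]
opening: 0.0547
gripper_force: 0.0
```

```bash
python3 go.py .5877 -.3537 .018 90
```

```text
pos [ 0.5849 -0.3574  0.0898] rpy [-1.7996e+02  3.0000e-02 -1.7996e+02] j [-15.  28.  -8.   0. -54. -75.] t 2.05 open 0.0547
turn about tool z deg 0.0 rad 0.001 fix rotvec [-0.001  0.001  0.001] shift now-frame [-0.28  0.38  7.18] shift after turn [-0.28  0.37  7.18]
```

move_arm --moves '[5.5,-0.3,0.4,1.5,0,0,0,5.5,0,0,2,0,0,0,5.5,0,0,2,0,0,0,5.5,0,0,1.7,0,0,0,5.5,0,0,0,0,0,0,2,0,0,0,0,0,0,2,0,0,0,0,0,0,2,0,0,0,0,0,0]'

```text
clock: 2.85
tool_pos: [0.5884, -0.3531, 0.0176]
orientation: [-180.0, 0.1, -179.9]
force: [-0.4, 0.0, -0.2]
opening: 0.0364
gripper_force: 0.0
```

```bash
python3 go.py .5234 -.0609 .15 90
```

```text
pos [ 0.5884 -0.3531  0.0176] rpy [-1.7996e+02  1.2000e-01 -1.7994e+02] j [-15.  32. -11.   0. -46. -75.] t 2.85 open 0.0364
turn about tool z deg 0.1 rad 0.001 fix rotvec [-0.001  0.002  0.001] shift now-frame [  6.44  29.21 -13.27] shift after turn [  6.5   29.22 -13.24]
```

move_arm --moves '[2,0,0,0,0,0,0,2,0,0,0,0,0,0,2,0,0,0,0,0,0,2,0,0,-2,0,0,0,2,0,0,-3.5,0,0,0,2,0,0,-4,0,0,0,2,0,0,-3.8,0,0,0,2,0.6,3,0,0,0,0]'

```text
clock: 3.65
tool_pos: [0.5847, -0.326, 0.1552]
orientation: [-179.8, 0.5, 180.0]
force: [1.3, 0.1, -0.9]
opening: 0.0297
gripper_force: 30.0
```

```bash
python3 go.py .5234 -.0609 .15 90
```

```text
pos [ 0.5847 -0.326   0.1552] rpy [-179.75    0.51  179.96] j [-12.  23.  -7.   0. -60. -78.] t 3.65 open 0.0297
turn about tool z deg -0.0 rad -0.001 fix rotvec [-0.004  0.009 -0.001] shift now-frame [ 6.16 26.51  0.35] shift after turn [ 6.13 26.51  0.52]
```

Held at 30 N with a 29.7 mm opening.

move_arm --moves '[2,0.9,3.8,0,0,0,0,2,0.9,3.8,0,0,0,0,2,0.9,3.8,0,0,0,0,2,0.9,3.8,0,0,0,0,2,0.9,3.8,0,0,0,0,2,0.9,3.8,0,0,0,0,2,0.7,3.4,0,0,0,0,2,0,0,1,0,0,0]'

```text
clock: 4.45
tool_pos: [0.5205, -0.0578, 0.1405]
orientation: [179.9, 0.2, -179.8]
force: [0.7, -1.1, -0.4]
opening: 0.0296
gripper_force: 30.0
```

```bash
python3 go.py .5234 -.0609 .018 90
```

```text
pos [ 0.5205 -0.0578  0.1405] rpy [ 1.7994e+02  1.7000e-01 -1.7976e+02] j [  15.   11.  -26.   -0.  -53. -105.] t 4.45 open 0.0296
turn about tool z deg 0.2 rad 0.004 fix rotvec [0.001 0.003 0.004] shift now-frame [-0.25 -0.33 12.25] shift after turn [-0.29 -0.31 12.25]
```

move_arm --moves '[2,-0.2,-0.3,3,0,0,0,2,0,0,3.5,0,0,0,2,0,0,3,0,0,0,2,0,0,1.5,0,0,0,2,0,0,0.8,0,0,0,2,0,0,0,0,0,0,2,0,0,0,0,0,0]'

```text
clock: 5.15
tool_pos: [0.5228, -0.0639, 0.0217]
orientation: [180.0, 0.0, -180.0]
force: [0.2, -0.6, 0.1]
opening: 0.0294
gripper_force: 30.0
```

```bash
python3 go.py .5234 -.0609 .0177 90
```

```text
pos [ 0.5228 -0.0639  0.0217] rpy [ 1.8000e+02  4.0000e-02 -1.7995e+02] j [  14.   21.  -32.    0.  -37. -104.] t 5.15 open 0.0294
turn about tool z deg 0.0 rad 0.001 fix rotvec [0.    0.001 0.001] shift now-frame [-0.05  0.3   0.4 ] shift after turn [-0.06  0.3   0.4 ]
```

move_arm --moves '[2,0,0.2,0.25,0,0,0,2,0,0,0.1,0,0,0,2,0,0,0,0,0,0,4.6,0,0,0,0,0,0,4.6,0,0,0,0,0,0,4.6,0,0,0,0,0,0,4.6,0,0,0,0,0,0,4.6,0,0,-2,0,0,0]'

```text
clock: 5.95
tool_pos: [0.5205, -0.0622, 0.0358]
orientation: [-180.0, -0.3, -180.0]
force: [-0.5, -0.1, 1.0]
opening: 0.0456
gripper_force: 0.0
```

move_arm --moves '[4.6,0,0,-4,0,0,0,4.6,0,0,-4,0,0,0,4.6,0,0,-4,0,0,0,4.6,0,0,0,0,0,0]'

```text
clock: 6.35
tool_pos: [0.5256, -0.0616, 0.1634]
orientation: [179.9, 0.6, -179.9]
force: [1.0, 0.3, -0.8]
opening: 0.0458
gripper_force: 0.0
```

```bash
python3 go.py .5087 -.3488 .14 90; python3 -c "
from h import *
p,d=snap('side','s2'); cv2.imwrite('pics/s2c.png',cv2.resize(p[170:380,230:450],None,fx=2.8,fy=2.8)[:,:,::-1])"
```

```text
pos [ 0.5256 -0.0616  0.1634] rpy [ 179.95    0.55 -179.89] j [  15.   10.  -24.    0.  -56. -105.] t 6.35 open 0.0458
turn about tool z deg 0.1 rad 0.002 fix rotvec [0.001 0.01  0.002] shift now-frame [  1.77 -28.72   2.3 ] shift after turn [  1.69 -28.72   2.34]
```

View pics/s2c.png

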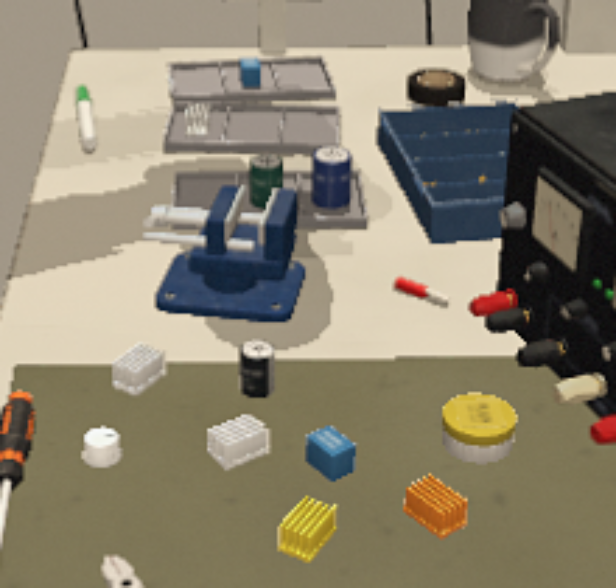

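Green stands upright in the middle bay, next to the blue sample (crop (266,180)). Black is next.

move_arm --moves '[4.8,0.2,-4,0,0,0,0,4.8,0.3,-4,0,0,0,0,4.8,0.3,-4,0,0,0,0,4.8,0.3,-4,0,0,0,0,4.8,0.3,-4,0,0,0,0,4.8,0.3,-4,0,0,0,0,4.8,0,-3.4,0,0,0,0,4.8,0,-1.3,0,0,0,-0.13]'

```text
clock: 7.2
tool_pos: [0.5044, -0.3513, 0.1557]
orientation: [179.9, -0.1, -172.6]
force: [0.1, 0.7, -0.3]
opening: 0.0477
gripper_force: 0.0
```

move_arm --moves '[4.8,0,0,0.5,0,0,-0.137,4.8,0,0,0.5,0,0,-0.137,4.8,0,0,0.5,0,0,-0.137,4.8,0,0,0.5,0,0,-0.137,4.8,0,0,0.5,0,0,-0.137,4.8,0,0,0.5,0,0,-0.137,4.8,0,0,0.5,0,0,-0.137,4.8,0,0,0.5,0,0,-0.137]'

```text
clock: 8.0
tool_pos: [0.5048, -0.3485, 0.1158]
orientation: [179.9, 0.0, -109.4]
force: [-0.1, 0.1, 0.5]
opening: 0.048
gripper_force: 0.0
```

```bash
python3 go.py .5087 -.3488 .017 160
```

```text
pos [ 0.5048 -0.3485  0.1158] rpy [ 1.7987e+02  1.0000e-02 -1.0940e+02] j [-16.  21. -16.  -0. -54.  -3.] t 8.0 open 0.048
turn about tool z deg 0.6 rad 0.01 fix rotvec [0.002 0.    0.01 ] shift now-frame [-0.1  -0.4   9.88] shift after turn [-0.11 -0.38  9.88]
```

move_arm --moves '[4.8,-0.1,-0.4,2.5,0,0,0,4.8,0,0,3,0,0,0,4.8,0,0,2.8,0,0,0,4.8,0,0,1.5,0,0,0,4.8,0,0,0,0,0,0,1.5,0,0,0,0,0,0,1.5,0,0,0,0,0,0,1.5,0,0,0,0,0,0]'

```text
clock: 8.8
tool_pos: [0.5103, -0.3495, 0.0207]
orientation: [-179.9, 0.0, -109.7]
force: [0.5, 0.1, 0.7]
opening: 0.0292
gripper_force: 0.0
```

move_arm --moves '[1.5,0,0,0,0,0,0,1.5,0,0,0,0,0,0,1.5,0,0,0,0,0,0]'

```text
clock: 9.1
tool_pos: [0.5101, -0.3494, 0.0206]
orientation: [-179.9, -0.0, -109.7]
force: [-1.0, 1.2, 6.1]
opening: 0.0241
gripper_force: 30.0
```

```bash
python3 go.py .4684 -.0615 .15 90
```

```text
pos [ 0.5101 -0.3494  0.0206] rpy [-1.7992e+02 -1.0000e-02 -1.0969e+02] j [-16.  27. -20.   0. -42.  -3.] t 9.1 open 0.0241
turn about tool z deg 70.3 rad 1.227 fix rotvec [-1.000e-03  1.000e-03  1.227e+00] shift now-frame [-25.7   13.61 -12.96] shift after turn [  4.17  28.79 -12.94]
```

move_arm --moves '[1.5,0,0,-2,0,0,0,1.5,0,0,-3,0,0,0.136,1.5,0,0,-3,0,0,0.136,1.5,0,0,-2.5,0,0,0.136,1.5,0,0,-2.5,0,0,0.136,1.5,0,0,0,0,0,0.136,1.5,0,0,0,0,0,0.136,1.5,0,0,0,0,0,0.136]'

```text
clock: 9.9
tool_pos: [0.5096, -0.3491, 0.1499]
orientation: [-180.0, 0.0, -164.6]
force: [0.1, -0.2, -0.5]
opening: 0.0244
gripper_force: 30.0
```

move_arm --moves '[1.5,0,0,0,0,0,0.136,1.5,0,0,0,0,0,0.136,1.5,0.6,4,0,0,0,0,1.5,0.6,4,0,0,0,0,1.5,0.6,4,0,0,0,0,1.5,0.6,4,0,0,0,0,1.5,0.6,4,0,0,0,0,1.5,0.6,4,0,0,0,0]'

```text
clock: 10.7
tool_pos: [0.4724, -0.1079, 0.1497]
orientation: [180.0, 0.0, -179.9]
force: [0.4, -0.4, -0.8]
opening: 0.0243
gripper_force: 30.0
```

```bash
python3 go.py .4684 -.0615 .02 90
```

```text
pos [ 0.4724 -0.1079  0.1497] rpy [ 1.7999e+02  2.0000e-02 -1.7985e+02] j [  10.    7.  -30.   -0.  -53. -100.] t 10.7 open 0.0243
turn about tool z deg 0.1 rad 0.003 fix rotvec [0.    0.    0.003] shift now-frame [ 0.39  4.64 12.97] shift after turn [ 0.4   4.64 12.97]
```

move_arm --moves '[1.5,0.4,4,0,0,0,0,1.5,0,0.4,3,0,0,0,1.5,0,0,3.5,0,0,0,1.5,0,0,3,0,0,0,1.5,0,0,2,0,0,0,1.5,0,0,0.8,0,0,0,1.5,0,0,0,0,0,0,1.5,0,0,0,0,0,0]'

```text
clock: 11.5
tool_pos: [0.4695, -0.0653, 0.0274]
orientation: [180.0, 0.1, -179.8]
force: [0.3, 0.1, 0.2]
opening: 0.024
gripper_force: 30.0
```

```bash
python3 go.py .4684 -.0615 .0208 90
```

```text
pos [ 0.4695 -0.0653  0.0274] rpy [ 1.7999e+02  6.0000e-02 -1.7983e+02] j [  16.   16.  -39.    0.  -35. -106.] t 11.5 open 0.024
turn about tool z deg 0.2 rad 0.003 fix rotvec [0.    0.001 0.003] shift now-frame [0.11 0.38 0.66] shift after turn [0.11 0.38 0.66]
```

move_arm --moves '[1.5,0,0.3,0.5,0,0,0,1.5,0,0,0.12,0,0,0,1.5,0,0,0,0,0,0,4.4,0,0,0,0,0,0,4.4,0,0,0,0,0,0,4.4,0,0,0,0,0,0,4.4,0,0,0,0,0,0,4.4,0,0,-2,0,0,0]'

```text
clock: 12.3
tool_pos: [0.4672, -0.0627, 0.0388]
orientation: [-179.9, -0.2, -179.9]
force: [-0.5, -0.1, 1.2]
opening: 0.0438
gripper_force: 0.0
```

move_arm --moves '[5,0,0,-4,0,0,0,5,0,0,-4,0,0,0,5,0,0,-4,0,0,0,5,0,0,0,0,0,0]'

```text
clock: 12.7
tool_pos: [0.472, -0.062, 0.1659]
orientation: [179.9, 0.5, -179.8]
force: [0.6, 0.1, -0.5]
opening: 0.05
gripper_force: 0.0
```

```bash
python3 go.py .5556 -.4394 .15 126
```

```text
pos [ 0.472  -0.062   0.1659] rpy [ 179.93    0.54 -179.78] j [  16.    5.  -30.    0.  -55. -106.] t 12.7 open 0.05
turn about tool z deg -35.8 rad -0.625 fix rotvec [-0.002  0.009 -0.625] shift now-frame [ -8.2  -37.77   1.63] shift after turn [ 15.42 -35.44   1.59]
```

move_arm --moves '[4.4,-0.8,-4,0,0,0,0,4.4,-0.8,-4,0,0,0,0,4.4,-0.8,-4,0,0,0,0,4.4,-0.8,-4,0,0,0,0,4.4,-0.9,-4,0,0,0,0,4.4,-0.9,-4,0,0,0,0,4.4,-0.9,-4,0,0,0,0,4.4,-0.9,-4,0,0,0,0]'

```text
clock: 13.5
tool_pos: [0.5377, -0.3839, 0.1599]
orientation: [180.0, -0.0, -179.9]
force: [0.8, 0.2, -0.0]
opening: 0.0443
gripper_force: 0.0
```

move_arm --moves '[4.4,-0.7,-4,0,0,0,0,4.4,-0.7,-1.8,0,0,0,-0.125,4.4,0,0,0.5,0,0,-0.125,4.4,0,0,1,0,0,-0.125,4.4,0,0,1,0,0,-0.125,4.4,0,0,1,0,0,-0.125,4.4,0,0,0,0,0,0,4.4,0,0,0,0,0,0]'

```text
clock: 14.3
tool_pos: [0.5517, -0.4401, 0.1251]
orientation: [180.0, -0.0, -144.2]
force: [0.3, -0.9, 0.0]
opening: 0.044
gripper_force: 0.0
```

```bash
python3 go.py .5556 -.4394 .0145 126
```

```text
pos [ 0.5517 -0.4401  0.1251] rpy [ 1.7996e+02 -3.0000e-02 -1.4424e+02] j [-23.  28.  -3.   0. -59. -31.] t 14.3 open 0.044
turn about tool z deg -0.2 rad -0.004 fix rotvec [ 0.001 -0.001 -0.004] shift now-frame [-0.36 -0.18 11.06] shift after turn [-0.35 -0.17 11.06]
```

move_arm --moves '[4.4,-0.3,-0.2,3,0,0,0,4.4,0,0,3.5,0,0,0,4.4,0,0,3,0,0,0,4.4,0,0,1.5,0,0,0,4.4,0,0,0,0,0,0,1.2,0,0,0,0,0,0,1.2,0,0,0,0,0,0,1.2,0,0,0,0,0,0]'

```text
clock: 15.1
tool_pos: [0.5564, -0.4404, 0.0173]
orientation: [-179.9, 0.1, -144.0]
force: [0.6, 0.4, 3.2]
opening: 0.0279
gripper_force: 30.0
```

move_arm --moves '[1.2,0,0,0,0,0,0,1.2,0,0,0,0,0,0]'

```text
clock: 15.3
tool_pos: [0.5564, -0.4404, 0.0172]
orientation: [-179.9, 0.1, -144.0]
force: [-0.8, 0.6, 6.0]
opening: 0.0277
gripper_force: 30.0
```

```bash
python3 go.py .565 .2158 .16 95
```

```text
pos [ 0.5564 -0.4404  0.0172] rpy [-1.7987e+02  6.0000e-02 -1.4402e+02] j [-23.  34.  -8.   0. -48. -31.] t 15.3 open 0.0277
turn about tool z deg 31.0 rad 0.541 fix rotvec [-0.002  0.002  0.541] shift now-frame [-39.27  52.57 -14.36] shift after turn [ -6.58  65.3  -14.28]
```

move_arm --moves '[1.2,0,0,-2,0,0,0,1.2,0,0,-3.5,0,0,0.135,1.2,0,0,-3.5,0,0,0.135,1.2,0,0,-3.3,0,0,0.135,1.2,0,0,-2,0,0,0.135,1.2,-0.4,4,0,0,0,0,1.2,-0.4,4,0,0,0,0,1.2,-0.4,4,0,0,0,0]'

```text
clock: 16.1
tool_pos: [0.5566, -0.3183, 0.1589]
orientation: [-180.0, 0.0, -175.0]
force: [0.4, -0.3, -0.1]
opening: 0.0276
gripper_force: 30.0
```

move_arm --moves '[1.2,-0.4,4,0,0,0,0,1.2,-0.4,4,0,0,0,0,1.2,-0.4,4,0,0,0,0,1.2,-0.4,4,0,0,0,0,1.2,-0.4,4,0,0,0,0,1.2,-0.4,4,0,0,0,0,1.2,-0.4,4,0,0,0,0,1.2,-0.4,4,0,0,0,0]'

```text
clock: 16.9
tool_pos: [0.5606, 0.0038, 0.159]
orientation: [180.0, 0.1, -175.0]
force: [0.6, 0.5, -0.4]
opening: 0.0277
gripper_force: 30.0
```

```bash
python3 go.py .565 .2158 .017 95
```

```text
pos [0.5606 0.0038 0.159 ] rpy [ 1.7998e+02  6.0000e-02 -1.7498e+02] j [  20.   13.  -20.   -0.  -57. -105.] t 16.9 open 0.0277
turn about tool z deg 0.0 rad 0.0 fix rotvec [0.    0.001 0.   ] shift now-frame [-2.28 21.08 14.21] shift after turn [-2.29 21.08 14.2 ]
```

move_arm --moves '[1.2,-0.5,4,0,0,0,0,1.2,-0.5,4,0,0,0,0,1.2,-0.4,4,0,0,0,0,1.2,-0.4,4,0,0,0,0,1.2,-0.4,4,0,0,0,0,1.2,-0.1,1.1,2,0,0,0,1.2,0,0,3,0,0,0,1.2,0,0,3,0,0,0]'

```text
clock: 17.7
tool_pos: [0.5652, 0.2154, 0.0783]
orientation: [179.9, 0.1, -174.9]
force: [-0.0, 0.1, 0.1]
opening: 0.0278
gripper_force: 30.0
```

move_arm --moves '[1.2,0,0,2.5,0,0,0,1.2,0,0,1.5,0,0,0,1.2,0,0,1,0,0,0,1.2,0,0,0,0,0,0,1.2,0,0,0,0,0,0]'

```text
clock: 18.2
tool_pos: [0.5656, 0.2146, 0.0291]
orientation: [180.0, 0.0, -175.0]
force: [0.1, 0.0, -0.4]
opening: 0.0279
gripper_force: 30.0
```

```bash
python3 go.py .565 .2158 .0173 95
```

```text
pos [0.5656 0.2146 0.0291] rpy [ 1.7998e+02  4.0000e-02 -1.7496e+02] j [  39.   26.  -22.    0.  -42. -124.] t 18.2 open 0.0279
turn about tool z deg 0.0 rad 0.001 fix rotvec [0.    0.001 0.001] shift now-frame [0.05 0.13 1.18] shift after turn [0.05 0.13 1.18]
```

move_arm --moves '[1.2,0,0.1,0.8,0,0,0,1.2,0,0,0.35,0,0,0,1.2,0,0,0,0,0,0,4.6,0,0,0,0,0,0,4.6,0,0,0,0,0,0,4.6,0,0,0,0,0,0,4.6,0,0,0,0,0,0,4.6,0,0,-2,0,0,0]'

```text
clock: 19.0
tool_pos: [0.5634, 0.2143, 0.0347]
orientation: [-179.9, -0.2, -175.0]
force: [0.4, -0.0, 0.3]
opening: 0.0462
gripper_force: 0.0
```

move_arm --moves '[4.6,0,0,-4,0,0,0,4.6,0,0,-4,0,0,0,4.6,0,0,-4,0,0,0,4.6,0,0,0,0,0,0]'

```text
clock: 19.4
tool_pos: [0.5681, 0.217, 0.1634]
orientation: [179.8, 0.5, -174.9]
force: [-0.0, 0.4, -0.5]
opening: 0.0459
gripper_force: 0.0
```

```bash
python3 go.py .4955 -.4233 .15 123.5
```

```text
pos [0.5681 0.217  0.1634] rpy [ 179.75    0.53 -174.91] j [  39.   17.  -14.    0.  -58. -124.] t 19.4 open 0.0459
turn about tool z deg -28.4 rad -0.496 fix rotvec [ 0.002  0.01  -0.496] shift now-frame [ 12.92 -63.14   0.95] shift after turn [ 41.39 -49.39   1.34]
```

move_arm --moves '[4.6,0.8,-4,0,0,0,0,4.6,0.8,-4,0,0,0,0,4.6,0.8,-4,0,0,0,0,4.6,0.8,-4,0,0,0,0,4.6,0.8,-4,0,0,0,0,4.6,0.8,-4,0,0,0,0,4.6,0.8,-4,0,0,0,0,4.6,0.8,-4,0,0,0,0]'

```text
clock: 20.2
tool_pos: [0.529, -0.1106, 0.157]
orientation: [180.0, 0.0, -175.0]
force: [0.6, 0.7, -0.2]
opening: 0.0459
gripper_force: 0.0
```

move_arm --moves '[4.6,0.8,-4,0,0,0,0,4.6,0.8,-4,0,0,0,0,4.6,0.8,-4,0,0,0,0,4.6,0.8,-4,0,0,0,0,4.6,0.8,-4,0,0,0,0,4.6,0.9,-4,0,0,0,0,4.6,0.9,-4,0,0,0,0,4.6,0.8,-3.3,0,0,0,0]'

```text
clock: 21.0
tool_pos: [0.4905, -0.4287, 0.1566]
orientation: [180.0, -0.0, -175.0]
force: [-0.0, 1.3, 1.0]
opening: 0.046
gripper_force: 0.0
```

move_arm --moves '[4.6,0,0,0,0,0,-0.124,4.6,0,0,1,0,0,-0.124,4.6,0,0,1,0,0,-0.124,4.6,0,0,1,0,0,-0.124,4.6,0,0,1,0,0,0,4.6,0,0,0,0,0,0,4.6,0,0,0,0,0,0]'

```text
clock: 21.7
tool_pos: [0.4911, -0.4266, 0.1168]
orientation: [180.0, -0.0, -146.7]
force: [-0.5, 0.3, 0.1]
opening: 0.0461
gripper_force: 0.0
```

```bash
python3 go.py .4955 -.4233 .014 123.5
```

```text
pos [ 0.4911 -0.4266  0.1168] rpy [ 1.7998e+02 -2.0000e-02 -1.4670e+02] j [-24.  24. -11.   0. -55. -33.] t 21.7 open 0.0461
turn about tool z deg -0.2 rad -0.003 fix rotvec [ 0.    -0.    -0.003] shift now-frame [-0.56  0.03 10.28] shift after turn [-0.55  0.03 10.28]
```

move_arm --moves '[4.6,-0.5,0,2.5,0,0,0,4.6,0,0,3.2,0,0,0,4.6,0,0,2.8,0,0,0,4.6,0,0,1.6,0,0,0,4.6,0,0,0.1,0,0,0,1.2,0,0,0,0,0,0,1.2,0,0,0,0,0,0,1.2,0,0,0,0,0,0]'

```text
clock: 22.5
tool_pos: [0.4962, -0.4243, 0.0165]
orientation: [-179.9, 0.1, -146.6]
force: [-0.5, -0.3, -0.7]
opening: 0.0274
gripper_force: 0.0
```

move_arm --moves '[1.2,0,0,0,0,0,0,1.2,0,0,0,0,0,0,1.2,0,0,0,0,0,0]'

```text
clock: 22.8
tool_pos: [0.4958, -0.4241, 0.0161]
orientation: [-179.9, 0.0, -146.5]
force: [-1.2, 1.2, 6.2]
opening: 0.021
gripper_force: 30.0
```

```bash
python3 go.py .567 .0857 .15 86
```

```text
pos [ 0.4958 -0.4241  0.0161] rpy [-1.7992e+02  4.0000e-02 -1.4654e+02] j [-23.  30. -16.   0. -44. -33.] t 22.8 open 0.021
turn about tool z deg 37.5 rad 0.654 fix rotvec [-0.001  0.001  0.654] shift now-frame [-34.06  38.58 -13.42] shift after turn [ -3.55  51.35 -13.39]
```

move_arm --moves '[1.2,0,0,-2,0,0,0,1.2,0,0,-3,0,0,0.131,1.2,0,0,-3,0,0,0.131,1.2,0,0,-3,0,0,0.131,1.2,0,0,-3,0,0,0.131,1.2,0,0,0,0,0,0.131,1.2,-0.3,4,0,0,0,0,1.2,-0.3,4,0,0,0,0]'

```text
clock: 23.6
tool_pos: [0.5065, -0.3442, 0.1549]
orientation: [180.0, 0.0, 175.8]
force: [0.3, 0.6, -1.0]
opening: 0.0204
gripper_force: 30.0
```

move_arm --moves '[1.2,-0.3,4,0,0,0,0,1.2,-0.3,4,0,0,0,0,1.2,-0.3,4,0,0,0,0,1.2,-0.3,4,0,0,0,0,1.2,-0.3,4,0,0,0,0,1.2,-0.3,4,0,0,0,0,1.2,-0.3,4,0,0,0,0,1.2,-0.3,4,0,0,0,0]'

```text
clock: 24.4
tool_pos: [0.5535, -0.0253, 0.1552]
orientation: [180.0, 0.0, 175.9]
force: [0.8, -0.9, -1.6]
opening: 0.0214
gripper_force: 30.0
```

```bash
python3 go.py .567 .0857 .016 86
```

```text
pos [ 0.5535 -0.0253  0.1552] rpy [1.7999e+02 2.0000e-02 1.7591e+02] j [  18.   13.  -21.   -0.  -56. -112.] t 24.4 open 0.0214
turn about tool z deg -0.1 rad -0.001 fix rotvec [ 0.     0.    -0.001] shift now-frame [-0.55 11.17 13.92] shift after turn [-0.57 11.17 13.92]
```

move_arm --moves '[1.2,-0.2,4,0,0,0,0,1.2,-0.2,4,0,0,0,0,1.2,-0.1,3.2,1,0,0,0,1.2,0,0,3.5,0,0,0,1.2,0,0,3.5,0,0,0,1.2,0,0,3,0,0,0,1.2,0,0,1.5,0,0,0,1.2,0,0,0.5,0,0,0]'

```text
clock: 25.2
tool_pos: [0.5653, 0.0839, 0.023]
orientation: [-179.9, -0.2, 175.9]
force: [-0.8, -0.0, -0.5]
opening: 0.0212
gripper_force: 30.0
```

```bash
python3 go.py .567 .0857 .0163 86
```

```text
pos [0.5653 0.0839 0.023 ] rpy [-1.7991e+02 -1.7000e-01  1.7591e+02] j [  28.   24.  -26.   -0.  -40. -122.] t 25.2 open 0.0212
turn about tool z deg -0.1 rad -0.002 fix rotvec [-0.002 -0.003 -0.002] shift now-frame [-0.16  0.2   0.67] shift after turn [-0.15  0.19  0.67]
```

move_arm --moves '[1.2,0,0.1,0.4,0,0,0,1.2,0,0,0.2,0,0,0,1.2,0,0,0,0,0,0,4.2,0,0,0,0,0,0,4.2,0,0,0,0,0,0,4.2,0,0,0,0,0,0,4.2,0,0,0,0,0,0,4.2,0,0,-2,0,0,0]'

```text
clock: 26.0
tool_pos: [0.565, 0.0847, 0.037]
orientation: [-179.9, -0.2, 175.9]
force: [-0.1, -0.1, -0.3]
opening: 0.0416
gripper_force: 0.0
```

move_arm --moves '[4.6,0,0,-4,0,0,0,4.6,0,0,-4,0,0,0,4.6,0,0,-4,0,0,0,4.6,0,0,0,0,0,0]'

```text
clock: 26.4
tool_pos: [0.5699, 0.0864, 0.1652]
orientation: [179.8, 0.5, 176.0]
force: [0.5, 0.5, -0.5]
opening: 0.0462
gripper_force: 0.0
```

```bash
python3 go.py .4248 -.3363 .15 147; python3 -c "
from h import *
p,d=snap('side','s3'); cv2.imwrite('pics/s3c.png',cv2.resize(p[170:380,230:450],None,fx=2.8,fy=2.8)[:,:,::-1])"
```

```text
pos [0.5699 0.0864 0.1652] rpy [179.77   0.53 175.98] j [  28.   14.  -18.    0.  -57. -122.] t 26.4 open 0.0462
turn about tool z deg -61.0 rad -1.065 fix rotvec [-1.000e-03  1.000e-02 -1.065e+00] shift now-frame [ 11.52 -43.19   1.24] shift after turn [ 43.35 -10.85   1.52]
```

View pics/s3c.png

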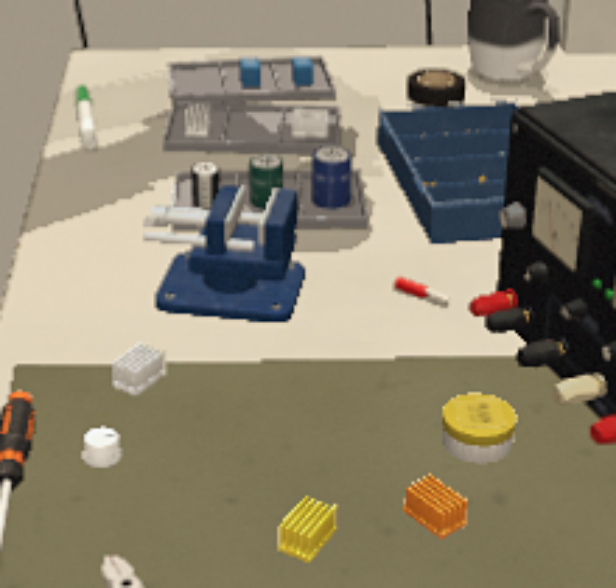

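Crop: black (205,182), green (266,180), relay (302,72) and one heat sink (312,122) all stand upright in the right trays. The last heat sink is still at (138,368).

move_arm --moves '[4.6,1.1,-4,0,0,0,0,4.6,1.1,-4,0,0,0,0,4.6,1.1,-4,0,0,0,0,4.6,1.1,-4,0,0,0,0,4.6,1.1,-4,0,0,0,0,4.6,1.1,-4,0,0,0,0,4.6,1.1,-4,0,0,0,0,4.6,1.1,-4,0,0,0,0]'

```text
clock: 27.25
tool_pos: [0.4547, -0.2288, 0.158]
orientation: [180.0, -0.1, 175.9]
force: [0.6, -0.1, -0.3]
opening: 0.0464
gripper_force: 0.0
```

move_arm --moves '[4.6,1,-4,0,0,0,0,4.6,1,-4,0,0,0,0,4.6,0.4,-2.8,0,0,0,-0.133,4.6,0,0,0,0,0,-0.133,4.6,0,0,1,0,0,-0.133,4.6,0,0,1,0,0,-0.133,4.6,0,0,1,0,0,-0.133,4.6,0,0,0,0,0,-0.133]'

```text
clock: 28.05
tool_pos: [0.4229, -0.3329, 0.1263]
orientation: [179.8, -0.1, -138.1]
force: [0.5, -0.2, 0.3]
opening: 0.0461
gripper_force: 0.0
```

move_arm --moves '[4.6,0,0,1,0,0,-0.133,4.6,0,0,0,0,0,-0.133,4.6,0,0,0,0,0,0]'

```text
clock: 28.35
tool_pos: [0.4237, -0.3332, 0.1176]
orientation: [179.9, -0.0, -123.0]
force: [0.6, -0.3, -0.9]
opening: 0.046
gripper_force: 0.0
```

```bash
python3 go.py .4248 -.3363 .014 147
```

```text
pos [ 0.4237 -0.3332  0.1176] rpy [ 1.7987e+02 -3.0000e-02 -1.2301e+02] j [-17.  14. -25.  -0. -51. -16.] t 28.35 open 0.046
turn about tool z deg -0.0 rad -0.0 fix rotvec [ 0.002 -0.    -0.   ] shift now-frame [ 0.19 -0.28 10.36] shift after turn [ 0.2  -0.26 10.36]
```

move_arm --moves '[4.6,0.2,-0.2,2.5,0,0,0,4.6,0,0,3.2,0,0,0,4.6,0,0,2.8,0,0,0,4.6,0,0,1.6,0,0,0,4.6,0,0,0.1,0,0,0,1.2,0,0,0,0,0,0,1.2,0,0,0,0,0,0,1.2,0,0,0,0,0,0]'

```text
clock: 29.15
tool_pos: [0.4258, -0.3366, 0.018]
orientation: [-179.9, 0.0, -123.2]
force: [0.5, 0.2, 0.4]
opening: 0.0274
gripper_force: 0.0
```

move_arm --moves '[1.2,0,0,0,0,0,0,1.2,0,0,0,0,0,0,1.2,0,0,0,0,0,0]'

```text
clock: 29.45
tool_pos: [0.4256, -0.3365, 0.0179]
orientation: [-179.9, 0.0, -123.1]
force: [-0.4, 1.6, 6.4]
opening: 0.0204
gripper_force: 29.9
```

```bash
python3 go.py .5121 .0894 .15 86
```

```text
pos [ 0.4256 -0.3365  0.0179] rpy [-1.7992e+02  1.0000e-02 -1.2311e+02] j [-18.  22. -31.   0. -37. -15.] t 29.45 open 0.0204
turn about tool z deg 60.9 rad 1.063 fix rotvec [-1.000e-03  1.000e-03  1.063e+00] shift now-frame [-40.4   16.   -13.23] shift after turn [ -5.66  43.09 -13.21]
```

move_arm --moves '[1.2,0,0,-2,0,0,0,1.2,0,0,-3.5,0,0,0,1.2,0,0,-4,0,0,0.133,1.2,0,0,-4,0,0,0.133,1.2,0,0,0,0,0,0.133,1.2,0,0,0,0,0,0.133,1.2,0,0,0,0,0,0.133,1.2,0,0,0,0,0,0.133]'

```text
clock: 30.25
tool_pos: [0.4249, -0.3362, 0.1522]
orientation: [-180.0, 0.0, -169.2]
force: [-0.1, -0.6, -1.3]
opening: 0.0204
gripper_force: 29.9
```

move_arm --moves '[1.2,0,0,0,0,0,0.133,1.2,0,0,0,0,0,0.133,1.2,-0.5,4,0,0,0,0,1.2,-0.5,4,0,0,0,0,1.2,-0.5,4,0,0,0,0,1.2,-0.5,4,0,0,0,0,1.2,-0.5,4,0,0,0,0,1.2,-0.5,4,0,0,0,0]'

```text
clock: 31.05
tool_pos: [0.472, -0.0975, 0.1522]
orientation: [180.0, 0.0, 175.9]
force: [0.5, -1.3, -0.2]
opening: 0.0204
gripper_force: 29.9
```

```bash
python3 go.py .5121 .0894 .0175 86
```

```text
pos [ 0.472  -0.0975  0.1522] rpy [1.7998e+02 4.0000e-02 1.7590e+02] j [  12.    7.  -30.   -0.  -54. -106.] t 31.05 open 0.0204
turn about tool z deg -0.1 rad -0.002 fix rotvec [ 0.     0.001 -0.002] shift now-frame [-2.65 18.92 13.48] shift after turn [-2.69 18.92 13.47]
```

move_arm --moves '[1.2,-0.6,4,0,0,0,0,1.2,-0.6,4,0,0,0,0,1.2,-0.6,4,0,0,0,0,1.2,-0.6,4,0,0,0,0,1.2,-0.2,2.9,0,0,0,0,1.2,0,0,3,0,0,0,1.2,0,0,3.5,0,0,0,1.2,0,0,3,0,0,0]'

```text
clock: 31.85
tool_pos: [0.5111, 0.088, 0.0559]
orientation: [180.0, 0.0, 175.9]
force: [-0.0, -0.0, 0.0]
opening: 0.0211
gripper_force: 29.9
```

move_arm --moves '[1.2,0,0,2,0,0,0,1.2,0,0,1,0,0,0,1.2,0,0,0,0,0,0,1.2,0,0,0,0,0,0]'

```text
clock: 32.25
tool_pos: [0.512, 0.0878, 0.0277]
orientation: [180.0, 0.0, 175.9]
force: [1.4, -0.2, -1.0]
opening: 0.0209
gripper_force: 29.9
```

```bash
python3 go.py .5121 .0894 .0181 86
```

```text
pos [0.512  0.0878 0.0277] rpy [1.7998e+02 4.0000e-02 1.7593e+02] j [  31.   19.  -33.    0.  -37. -125.] t 32.25 open 0.0209
turn about tool z deg -0.1 rad -0.001 fix rotvec [ 0.     0.001 -0.001] shift now-frame [0.   0.16 0.96] shift after turn [0.   0.16 0.96]
```

move_arm --moves '[1.2,0,0.1,0.6,0,0,0,1.2,0,0,0.35,0,0,0,1.2,0,0,0,0,0,0,4.2,0,0,0,0,0,0,4.2,0,0,0,0,0,0,4.2,0,0,0,0,0,0,4.2,0,0,0,0,0,0,4.2,0,0,-2,0,0,0]'

```text
clock: 33.05
tool_pos: [0.5099, 0.0878, 0.0357]
orientation: [-179.9, -0.2, 175.9]
force: [-0.2, 0.0, 0.7]
opening: 0.0418
gripper_force: 0.0
```

move_arm --moves '[4.6,0,0,-4,0,0,0,4.6,0,0,-4,0,0,0,4.6,0,0,-4,0,0,0,4.6,1,-4,0,0,0,0,4.6,1,-4,0,0,0,0,4.6,1,-4,0,0,0,0,4.6,1,-4,0,0,0,0,4.6,1,-4,0,0,0,0]'

```text
clock: 33.85
tool_pos: [0.4466, -0.1086, 0.1577]
orientation: [180.0, 0.0, 176.0]
force: [0.9, 0.1, -0.4]
opening: 0.0458
gripper_force: 0.0
```

move_arm --moves '[4.6,0,-4,0,0,0,0,4.6,0,-4,0,0,0,0,4.6,0,-4,0,0,0,0,4.6,0,0,0,0,0,0,4.6,0,0,0,0,0,0]'

```text
clock: 34.35
tool_pos: [0.4383, -0.2279, 0.1572]
orientation: [180.0, -0.0, 175.8]
force: [-0.2, -0.1, -0.5]
opening: 0.0458
gripper_force: 0.0
```

```bash
python3 -c "
from h import *
p,d=snap('side','s4'); q,_=snap('top','t4')
a=cv2.resize(p[170:290,270:380],(550,600),interpolation=cv2.INTER_CUBIC)[:300]; b=cv2.resize(q[205:295,165:320],(516,300),interpolation=cv2.INTER_CUBIC)
cv2.imwrite('pics/f.png',np.vstack([a[:,:516],b])[:,:,::-1])"
```

```text
(no output)
```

View pics/f.png

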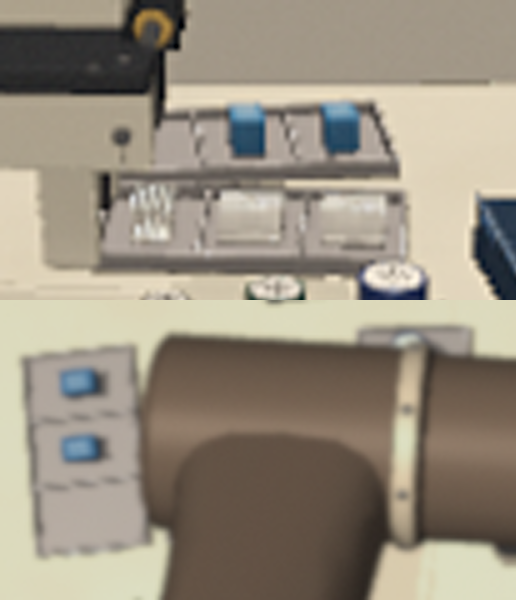

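The final picture shows both heat sinks upright in their own bays ((250,215) and (352,218)) and the relay in its bay at (340,128). The two capacitors have not moved. I'm handing in.

```bash
python3 -c "
from plant import ctrl
print(ctrl.close_job())"
```

```text
the job is handed in; nothing more can be done
None
```

All five parts are sorted, each released upright in an empty bay of its matching tray, and the job was handed in at about 34 s of the 128 s allowed; the hand-in reported no verdict.

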